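# Find the hidden release on the dry box and pop its cover

## Robot

A 7-joint arm with a two-finger parallel gripper is mounted at the origin on the work surface. World frame = base frame: x ahead of the robot, y to its left, z up, the work surface at z = 0. Lengths are in m, angles in rad, forces in N, time in s.
With the tool pointing down it reaches from about 0.425 to 0.875 m from the base axis. Payload 4.7 kg.
Tool frame: the origin (TCP) lies at the very end of the fingers, on their centre line; the grasp point (between the pads) lies 19 mm behind it; z points along the fingers, y is the direction in which the jaws open and shut (so a half turn about z gives the same grasp; the last joint's range is limited). The gripper opens to 87 mm and grips with 3 to 60 N. Pads are 19 mm wide; open, the fingers measure 117 mm over their backs; the gripper's body (75 mm by 190 mm) begins 51 mm behind the grasp point.
Start: joints at [-1.307, 0.321, -0.07, 1.45, 0.023, 1.371, -0.057], TCP at [0.161, 0.63, 0.223] pointing down, gripper open.
Joint ranges: [-2.86, 2.86], [-0.3, 2.09], [-1.38, 1.24], [0.06, 2.45], [-1.56, 4.7], [0.09, 2.05], [-2.69, 2.69]. Speed limits (rad/s): [2.57, 2.57, 3.14, 3.14, 3.14, 3.14, 3.14].

## Interface

Orientations are given as a rotation vector (axis times angle).
In Python, from bench import * gives the robot as it stands.
- The arm moves only by the shell command python3 -m jog 'ROWS' [OPENING] [FORCE]. ROWS is JSON, a list of rows, each a list of 4 numbers: the shift along the world's x, y, z in mm, then the turn about the world's z in rad. In form: [[x, y, z, twist], ...]. A call has exactly 8 rows; each row is the pose to reach, as a shift and turn from the pose commanded when the call began; what a row does not reach only later rows make up. A row lasts 1/8 s, in which the tool goes at most 62.5 mm and 10.7 degrees, less where a joint would pass 70% of its speed; a pose out of reach is approached as far as the arm can. A call with a gripper value outside its range is refused whole. OPENING is the opening, from -1 (shut) to 1 (fully open), set as the call begins (- or left out, the last holds). The fingers move at their own pace and stop on an object; FORCE is the grip in N (left out, the last holds). Time passes only in rows, so rows that repeat a pose let the fingers close, or fill a call up. It gives the time, the measured TCP pose, the force and the opening at its end, in the units of the state.
- get_state(): the state, without advancing time (a new reading comes with each control period).
- get_image(name): name is "scene" or "top" or "wrist"; returns a dict with "image" (420x560x3 uint8, red, green, blue), "fx", "fy", "cx", "cy" (pixels), "D" ([k1, k2, p1, p2, k3] as OpenCV has them; the pictures are not rectified), "position" and "rotation" of the camera in the world; the wrist camera has in their place "tool_from_camera" (4x4, takes a point from camera to tool coordinates, whose origin is the TCP and whose axes are the flange's). Camera axes: x right, y down, z forward; pixel columns grow to the right and rows downward; lengths in m; the calibration is good to about 2 mm. A picture is of the moment at which its call begins: read the wrist's pose just before it. There is no depth.
- close_job(): hands the job in, once; it reports no verdict.
The state is a dict: "time": time; "joint_positions": joint angles; "qd": joint speeds; "joint_torque": joint torques, N m; "position": TCP position; "tool_rot": TCP orientation; "ft_force": force on the tool from outside, world axes, zero at the start; "torque": the same for the moment, N m; "grip_width": opening from 0.0 (shut) to 1.0 (fully open).
Only numpy, scipy, OpenCV 4.12 (cv2) and the standard library are available. Lean on these libraries where they do the work, as an engineer would, in place of code of your own. Each camera call takes 0.05 s, during which the arm holds its last target. There are 200 camera calls.

## Task

The dry box on the bench is latched by a release key that sits hidden in a notch somewhere along its raised front edge. With the tips of the shut fingers touch that edge on its blue end and sweep along it, keeping in touch with it, until they drop into the notch; then press the key in there fully down, so that the blue-grey cover pops ajar, and move clear. Grasp and lift nothing: do not touch the cover or its knob, and leave everything standing on the box and around it where it is.

Things in the scene. Friction and masses are not known exactly. Their poses are not given: they have to be found in the camera images.
- case: The dry box, fixed: white, x from -22 to +240 mm, 390 mm wide in y. Origin on the bench under the middle of its raised front edge; z up, x away from the robot into the box, y along the edge towards its blue end. The edge is a rigid flat grey bar, x -22 to +22 mm, y -195 to +195 mm, top 90 mm above the bench. Behind it: the cover (x 23 to 169 mm), then a deck 78 mm high with a jar and a weight.
- blue_end (a point): Point on top of the edge amid its blue-painted end, which runs from y = +130 to +195 mm in the box's frame: at x 0, y +155, z 90 mm there. Axes as the box's. Start the sweep here, towards -y.
- edge_mid (a point): Middle of the edge's top (box frame x 0, y 0, z 90 mm). One notch, 46 mm long in y, cuts through the whole depth of the bar, its middle anywhere from y = -55 to +55 mm: it differs each time and is not reported. The release key lies in it, its top 10 mm below the edge's top. Between y = -80 and +80 mm the edge's top lies 0.3 mm lower than at its ends.
- release_key (a joint): The release key, a dark plate 43 mm (along the edge) by 40 mm, in the notch: 0 = up (latched), 0.008 m = fully down, the end of its travel. It goes straight down against about 5 N of friction and 2 N of the cover's weight, and stays where it is left; it is geared to the cover, 1 mm lifting the cover by 0.015 rad.
- cover: Blue-grey cover plate of the box, 146 x 374 x 6 mm, with a black knob 22 mm wide and 13 mm high on it. Origin at the middle of its rear hinge, 72 mm above the bench; shut, it lies level with its top 12 mm below the top of the front edge. It opens to 0.12 rad (front rising about 18 mm) when the key is fully down. Not to be touched.
- jar: Amber jar, 44 mm wide, 50 mm high, loose on the rear deck of the box; origin under its foot. Bystander.
- weight: Brass weight, 32 mm wide, 48 mm high, loose on the rear deck of the box; origin under its foot. Bystander.
- beaker: White cup, 68 mm wide, 85 mm high, on the bench left of the box; origin under its foot. Bystander.
- collar: Steel ring, 60 mm wide, 30 mm high, on the bench left of the box; origin under its foot. Bystander.
- driver: Screwdriver with orange handle lying on the bench right of the box. Bystander.
- bottle: White bottle, 60 mm wide, 130 mm high, on the bench right of the box; origin under its foot. Bystander.

How it is judged:
On the way, in this order (a step that is already met when the one before it is completed fails the run):
1. the fingertips touch the edge on its blue end, the key still up (y of the grasp point in the frame of case between 0.12 and 0.2 m and x of the grasp point in the frame of case between -0.04 and 0.04 m and z of the grasp point in the frame of case above 0.092 m and contact force between the fingers and case above 0.4 N and value of joint release_key below 0.002 m), for 0.02 s.
2. the fingertips, sweeping along, touch the edge just past the blue end, the key still up (y of the grasp point in the frame of case between 0.07 and 0.12 m and x of the grasp point in the frame of case between -0.04 and 0.04 m and z of the grasp point in the frame of case above 0.092 m and contact force between the fingers and case above 0.4 N and value of joint release_key below 0.002 m), for 0.02 s.
3. the fingertips press the key down inside the notch (value of joint release_key above 0.0065 m and contact force between the fingers and anything else above 0.5 N and y of the grasp point in the frame of case between -0.085 and 0.085 m and x of the grasp point in the frame of case between -0.04 and 0.04 m), for 0.02 s.
At the end, for the whole second after the job is handed in: The release key is down (more than 6.3 of its 8 mm), the cover stands ajar (0.085 to 0.16 rad), the robot is clear and every bystander is within 20 mm of where it stood (value of joint release_key above 0.0063 m and angle between cover's own z axis and vertical between 0.085 and 0.16 rad and distance of each of jar, weight, beaker, collar, driver, bottle from where it was at the start of the episode below 0.02 m); the robot touches nothing.
It fails at once if the cover or its knob is touched by the robot (contact force between any of the fingers, the arm and cover above 1 N).
It fails at once if a bystander is lifted, carried or knocked (moved more than 20 mm) (distance of any of jar, weight, beaker, collar, driver, bottle from where it was at the start of the episode above 0.02 m).
It also fails if it takes over 64 s, if anything falls off the work surface, if the arm or the gripper's body presses on something with over 40 N, if the wrist force passes 120 N, or if a joint passes its speed limit or range.

## Working session

There is one attempt and no reset: what is moved stays moved. The work goes in short steps, Python scripts to look and compute and a shell command to move; the robot and the scene stay as the last step left them, time stands still between calls to the robot, and variables do not carry over. Pictures are saved under pics/ and viewed, about 8 in all and at most 12, crops included, and the job is handed in when it is done.

```bash
mkdir -p pics; ls; python3 - <<'E'
from bench import *
import cv2
s=get_state(); print(s)
for n in ("scene","top"):
    d=get_image(n); cv2.imwrite(f"pics/{n}0.png",d["image"][:,:,::-1]); print(n,{k:v for k,v in d.items() if k!="image"})
E
```

```text
pics
{'time': 0.0, 'joint_positions': array([-1.30690477,  0.32182455, -0.07008379,  1.45168662,  0.02261548,
        1.37080824, -0.05687745]), 'qd': array([-0.0013731 , -0.00049955, -0.0004115 ,  0.00224089,  0.00126219,
       -0.0023784 , -0.00099872]), 'joint_torque': array([ 5.95239356e-06, -4.91291428e+01, -4.04381733e-01, -3.12527275e+01,
       -6.40174979e-02,  4.36315709e-02,  1.88420381e-04]), 'position': array([0.16059678, 0.62926589, 0.22145468]), 'tool_rot': array([-3.91249750e-01, -3.11700518e+00,  3.04029536e-03]), 'ft_force': array([-0.45441828, -0.28642426,  0.21494821]), 'torque': array([ 0.02492306, -0.06296526, -0.06114918]), 'grip_width': 1.0006952405503786}
scene {'fx': 439.73755476535285, 'fy': 439.73755476535285, 'cx': 285.3880249955584, 'cy': 207.3537903114462, 'D': array([0.01467189, 0.        , 0.        , 0.        , 0.        ]), 'position': array([1.55570859, 0.15553561, 0.78562945]), 'rotation': array([-1.51106592, -1.83623912,  0.95989333])}
top {'fx': 517.2539466881362, 'fy': 517.2539466881362, 'cx': 273.91637475530104, 'cy': 211.43688026234204, 'D': array([-0.08002815,  0.        ,  0.        ,  0.        ,  0.        ]), 'position': array([ 0.46835666, -0.04722027,  1.82776621]), 'rotation': array([-2.19469974,  2.16032685, -0.07427816])}
```

View pics/top0.png

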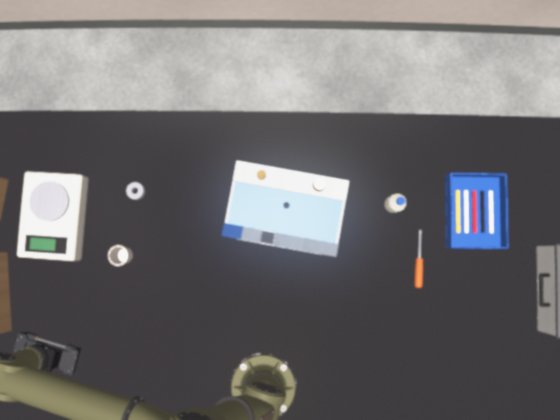

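View pics/scene0.png

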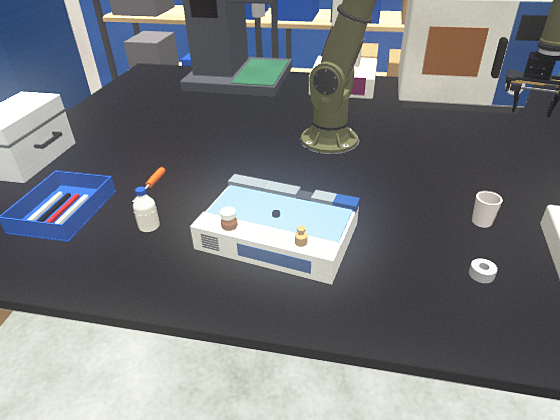

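The top view shows the box at (223–349, 160–256), with its blue end at about (232,232) and a dark notch near (267,238). The scene view shows the same notch at about (306,193). Next I'll measure both.

```bash
cat > h.py <<'E'
import numpy as np, cv2
def ray(d,uv,z):
    K=np.array([[d["fx"],0,d["cx"]],[0,d["fy"],d["cy"]],[0,0,1]])
    p=cv2.undistortPoints(np.array(uv,float).reshape(-1,1,2),K,d["D"]).reshape(-1,2)
    R=cv2.Rodrigues(d["rotation"])[0] if np.ndim(d["rotation"])==1 else d["rotation"]
    v=np.c_[p,np.ones(len(p))]@R.T
    o=d["position"]; return o+v*((z-o[2])/v[:,2])[:,None]
E
python3 - <<'E'
from bench import *
from h import *
d=get_image("top"); im=d["image"].copy()
g=(im.max(2)>75).astype(np.uint8)
n,l,st,c=cv2.connectedComponentsWithStats(g[150:270,210:360])
k=1+np.argmax(st[1:,4]); m=(l==k).astype(np.uint8); print(st[k])
cn=max(cv2.findContours(m,0,2)[0],key=cv2.contourArea)
b=cv2.boxPoints(cv2.minAreaRect(cn))+[210,150]; print(b)
print(ray(d,b,0.09)[:,:2])
hsv=cv2.cvtColor(im,cv2.COLOR_RGB2HSV)
bl=cv2.inRange(hsv,(100,130,40),(125,255,190)); bl[:, :215]=0; bl[:,300:]=0; bl[:150]=0; bl[275:]=0
M=cv2.moments(bl,True); u=(M['m10']/M['m00'],M['m01']/M['m00']); print("blue",M['m00'],u,ray(d,[u],.09))
dk=(im.max(2)<95).astype(np.uint8); dk[:230]=0; dk[246:]=0; dk[:,:255]=0; dk[:,282:]=0
ys,xs=np.nonzero(dk);print("dark",len(xs),xs.mean(),ys.mean(),ray(d,[(xs.mean(),ys.mean())],.085))
cv2.imwrite("pics/c.png",cv2.resize(im[150:270,210:360,::-1],None,fx=5,fy=5,interpolation=2))
E
```

```text
[    0     0   150   120 17669]
[[210.00001526 150.        ]
 [358.99998474 150.        ]
 [358.99998474 268.99998474]
 [210.00001526 268.99998474]]
[[ 0.80978049  0.1912656 ]
 [ 0.81731197 -0.31677854]
 [ 0.41406297 -0.31809862]
 [ 0.40606154  0.18085708]]
blue 118.0 (228.48305084745763, 231.33898305084745) [[0.53334982 0.12153174 0.09      ]]
dark 0 nan nan [[nan nan nan]]<stdin>:14: RuntimeWarning: Mean of empty slice.
  ret = ret.dtype.type(ret / rcount)
```

View pics/c.png

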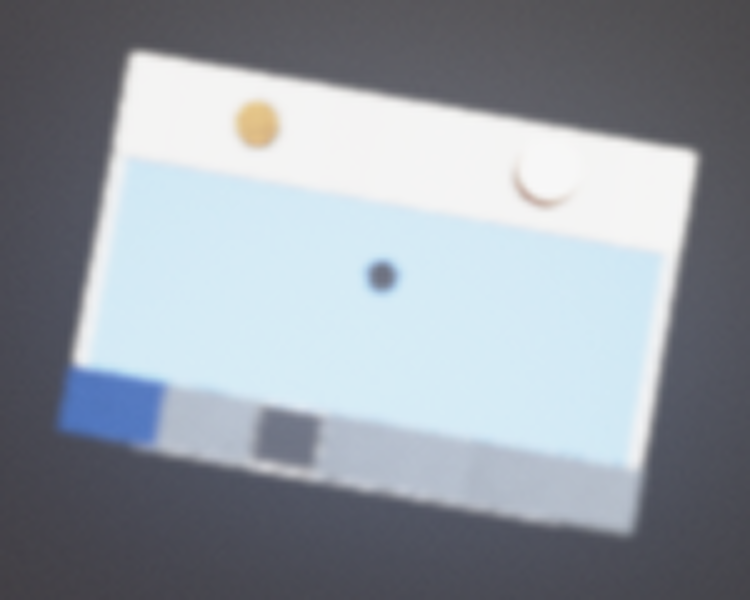

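The crop (5x, offset 210,150) shows the bar's corners at about (57,430), (68,368), (642,468) and (633,533). The notch centre is at about (287,436).

```bash
python3 - <<'E'
from bench import *
from h import *
d=get_image("top"); s=get_state()
px=lambda P:[(o+(x+.5)/5-.5) for o,x in zip((210,150),P)]
c=ray(d,[px(P) for P in [(57,430),(68,368),(642,468),(633,533)]],.09)[:,:2]
print(c, np.linalg.norm(c[0]-c[3]),np.linalg.norm(c[1]-c[0]))
mid=c.mean(0); ey=(c[0]+c[1]-c[2]-c[3]);ey/=np.linalg.norm(ey); ex=np.array([ey[1],-ey[0]])
n=ray(d,[px((287,436))],.085)[0,:2]
print("mid",mid,"ey",ey,"ang",np.degrees(np.arctan2(ey[1],ey[0])),"notch",n,(n-mid)@ey,(n-mid)@ex)
R=cv2.Rodrigues(s["tool_rot"])[0]; print("tool y ang",np.degrees(np.arctan2(R[1,1],R[0,1])), s["position"])
print("blue",mid+.155*ey-.003*ex)
# scene check
e=get_image("scene"); Rc=cv2.Rodrigues(e["rotation"])[0]
K=np.array([[e["fx"],0,e["cx"]],[0,e["fy"],e["cy"]],[0,0,1]])
im=e["image"][:,:,::-1].copy()
def pt(x,y,z):
    w=np.r_[mid+x*ex+y*ey,z]; p,_=cv2.projectPoints((Rc.T@(w-e["position"]))[None],np.zeros(3),np.zeros(3),K,e["D"]);return p.ravel()
yn=(n-mid)@ey
o=np.array([190,150])
im=cv2.resize(im[150:290,190:370],None,fx=4.4,fy=4.2)
for q in [(-.022,.195,.09),(.022,.195,.09),(.022,-.195,.09),(-.022,-.195,.09),(.022,yn+.023,.09),(.022,yn-.023,.09),(-.022,yn,.09),(0,.155,.09)]:
    p=(pt(*q)-o+.5)*[4.4,4.2]; cv2.circle(im,tuple(int(v) for v in p),3,(0,0,255),1)
cv2.imwrite("pics/s1.png",im)
E
```

```text
[[ 0.51860219  0.14643472]
 [ 0.56048109  0.13998418]
 [ 0.49930888 -0.24697889]
 [ 0.45571705 -0.24128987]] 0.39279115797182224 0.04237277359273779
mid [ 0.5085273  -0.05046247] ey [0.15812388 0.98741928] ang 80.90198398454741 notch [ 0.51723509 -0.00828696] 0.04302181715000177 0.0019292871668930378
tool y ang 75.68804002454391 [0.16066295 0.62951171 0.22189272]
blue [0.53007424 0.10306189]
```

View pics/s1.png

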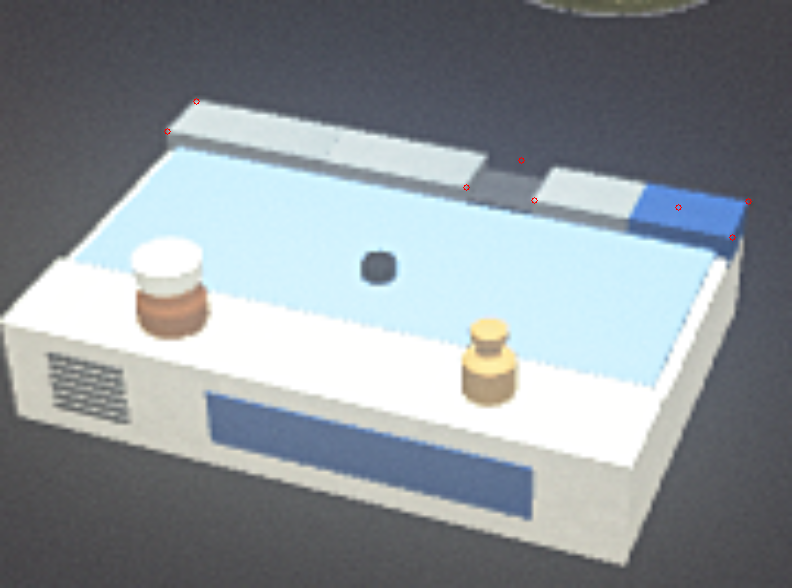

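The predicted points fall within about 1 px of the bar's and notch's corners in the scene view. So the notch's middle is at y ≈ +43 mm in the box frame. Next I shut the fingers and move over the blue end, turning by +0.091 rad.

```bash
python3 -m jog '[[20,-30,0,0],[60,-85,0,0.02],[100,-142,0,0.04],[140,-200,0,0.06],[180,-256,0,0.08],[220,-313,0,0.091],[260,-370,0,0.091],[270,-385,0,0.091]]' -1 20
python3 -m jog '[[20,-28,0,0],[55,-78,0,0],[90,-128,0,0],[99,-141,-20,0],[99,-141,-50,0],[99,-141,-75,0],[99,-141,-90,0],[99,-141,-100,0]]'
```

```text
time: 1.25
position: [0.4317, 0.2429, 0.2228]
tool_rot: [0.25, 3.131, 0.001]
ft_force: [1.9, 0.3, -0.3]
grip_width: 0.167
time: 2.25
position: [0.5297, 0.1039, 0.1221]
tool_rot: [-0.249, -3.132, 0.0]
ft_force: [-1.1, -0.1, 0.7]
grip_width: 0.006
```

```bash
python3 -m jog '[[0,0,-8,0],[0,0,-16,0],[0,0,-22,0],[0,0,-25,0],[0,0,-26,0],[0,0,-27,0],[0,0,-28,0],[0,0,-28,0]]'
```

```text
time: 3.25
position: [0.5297, 0.1038, 0.0946]
tool_rot: [0.249, 3.132, 0.0]
ft_force: [-0.2, 0.3, 0.6]
grip_width: 0.001
```

```bash
python3 -m jog '[[0,0,-0.5,0],[0,0,-1,0],[0,0,-1.5,0],[0,0,-2,0],[0,0,-2.5,0],[0,0,-3,0],[0,0,-3,0],[0,0,-3,0]]'
```

```text
time: 4.25
position: [0.5297, 0.1038, 0.0916]
tool_rot: [0.249, 3.132, 0.0]
ft_force: [0.1, -0.6, -0.5]
grip_width: 0.008
```

```bash
python3 -m jog '[[0,0,-0.5,0],[0,0,-1,0],[0,0,-1.5,0],[0,0,-2,0],[0,0,-2,0],[0,0,-2,0],[0,0,-2,0],[0,0,-2,0]]'
```

```text
time: 5.25
position: [0.5297, 0.1038, 0.0904]
tool_rot: [-0.249, -3.132, -0.001]
ft_force: [-3.0, -1.4, 5.9]
grip_width: 0.005
```

Contact at z = 90.4 mm with about 6 N. I'll press 0.6 mm more and sweep towards -y.

```bash
python3 -m jog '[[0,0,-0.6,0],[-1.6,-10,-0.6,0],[-3.2,-20,-0.6,0],[-4.7,-29.5,-0.6,0],[-6.3,-39.5,-0.6,0],[-7.9,-49.5,-0.6,0],[-9.5,-59.5,-0.6,0],[-11.1,-69,-0.6,0]]'
```

```text
time: 6.25
position: [0.5203, 0.0365, 0.0904]
tool_rot: [0.247, 3.128, 0.005]
ft_force: [0.3, 3.3, 5.7]
grip_width: 0.008
```

```bash
python3 -m jog '[[-0.8,-5,-0.3,0],[-1.6,-10,-0.3,0],[-2.4,-15,-0.3,0],[-3.2,-20,-0.3,0],[-4,-25,-0.3,0],[-4.7,-30,-0.3,0],[-5.2,-33,-0.3,0],[-5.5,-35,-0.3,0]]'
```

```text
time: 7.25
position: [0.5123, -0.001, 0.088]
tool_rot: [-0.25, -3.13, 0.001]
ft_force: [-0.5, 0.0, 0.4]
grip_width: 0.007
```

The tips dropped: z is 88.0 mm and the force is near zero, at y ≈ 49 mm. I'll centre in the notch and then press down; the key's end of travel should be at z ≈ 72.

```bash
python3 -m jog '[[-0.3,-3,0,0],[-0.5,-6,0,0],[-0.5,-6,-2,0],[-0.5,-6,-4,0],[-0.5,-6,-6,0],[-0.5,-6,-8,0],[-0.5,-6,-9,0],[-0.5,-6,-9,0]]'
```

```text
time: 8.25
position: [0.5126, -0.0061, 0.0802]
tool_rot: [-0.249, -3.132, -0.001]
ft_force: [-1.5, 0.4, 5.3]
grip_width: 0.006
```

On the key at z = 80.2 mm, with no side force. Pressing down.

```bash
python3 -m jog '[[0,0,-1.5,0],[0,0,-3,0],[0,0,-4.5,0],[0,0,-6,0],[0,0,-7.5,0],[0,0,-8,0],[0,0,-8.5,0],[0,0,-8.5,0]]'
```

```text
time: 9.25
position: [0.5126, -0.006, 0.0724]
tool_rot: [-0.249, -3.131, -0.001]
ft_force: [-4.7, -0.1, 10.9]
grip_width: 0.007
```

```bash
python3 -m jog '[[0,0,-0.5,0],[0,0,-1,0],[0,0,-1.5,0],[0,0,-2,0],[0,0,-2,0],[0,0,-2,0],[0,0,-2,0],[0,0,-2,0]]'
```

```text
time: 10.25
position: [0.5127, -0.006, 0.0722]
tool_rot: [-0.249, -3.131, -0.003]
ft_force: [-9.6, 0.0, 25.2]
grip_width: 0.002
```

The force rises steeply at z = 72.2 mm, so the key is at its end stop. Next I go straight up and back towards the robot's side.

```bash
python3 -m jog '[[0,0,3,0],[0,0,10,0],[0,0,25,0],[0,0,50,0],[0,0,85,0],[-15,30,120,0],[-25,70,140,0],[-25,70,140,0]]'
python3 -m jog '[[-10,40,0,0],[-25,90,0,0],[-40,140,0,0],[-50,180,0,0],[-55,200,0,0],[-55,200,0,0],[-55,200,0,0],[-55,200,0,0]]'
python3 - <<'E'
from bench import *
import cv2,numpy as np
print(get_state()["ft_force"])
a=get_image("scene")["image"][150:290,190:370,::-1]
t=get_image("top")["image"][150:270,210:360,::-1]
cv2.imwrite("pics/end.png",np.vstack([cv2.resize(a,(450,350)),cv2.resize(t,(450,250))]))
f=get_image("scene")["image"]; o=cv2.imread("pics/scene0.png")[:,:,::-1]
for n,(x0,x1,y0,y1) in dict(bottle=(125,165,180,240),driver=(140,172,160,190),beaker=(465,505,185,235),collar=(462,502,252,290),jar=(215,242,203,235),weight=(290,312,222,250)).items():
    g=lambda i:cv2.cvtColor(np.ascontiguousarray(i[y0:y1,x0:x1]),cv2.COLOR_RGB2GRAY).astype(np.float32)
    print(n,np.round(cv2.phaseCorrelate(g(o),g(f)),2))
E
```

```text
time: 11.25
position: [0.4882, 0.0676, 0.2117]
tool_rot: [0.239, 3.129, 0.005]
ft_force: [0.2, -0.2, -0.9]
grip_width: 0.003
time: 12.25
position: [0.4335, 0.262, 0.2093]
tool_rot: [0.254, 3.131, -0.0]
ft_force: [0.3, 0.7, 0.2]
grip_width: 0.004
[0.25126768 0.65993438 0.1888996 ]Traceback (most recent call last):
  File "<stdin>", line 10, in <module>
    return _wrapfunc(a, 'round', decimals=decimals, out=out)
    return _wrapit(obj, method, *args, **kwds)
    conv = _array_converter(obj)
ValueError: setting an array element with a sequence. The requested array has an inhomogeneous shape after 1 dimensions. The detected shape was (2,) + inhomogeneous part.
```

View pics/end.png

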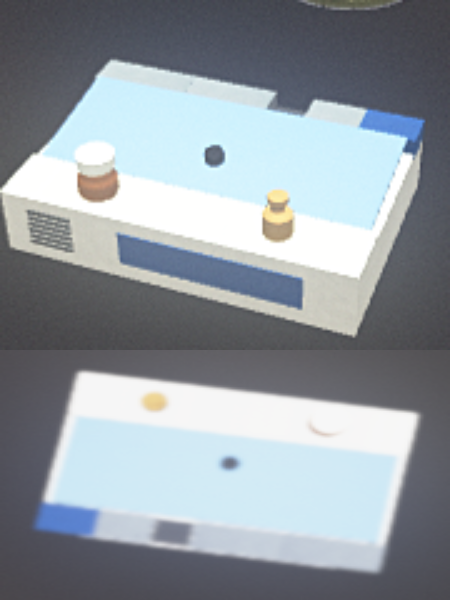

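The picture shows the cover standing ajar: its front edge now hides the bar's rear side at about (270,110). The jar and the weight are in place. My bystander check crashed on a formatting error, so I'll rerun it and then hand in.

```bash
python3 - <<'E'
from bench import *
import cv2,numpy as np
f=get_image("scene")["image"]; o=cv2.imread("pics/scene0.png")[:,:,::-1]; m=0
for n,(x0,x1,y0,y1) in dict(bottle=(125,165,180,240),driver=(140,172,160,190),beaker=(465,505,185,235),collar=(462,502,252,290),jar=(215,242,203,235),weight=(290,312,222,250)).items():
    g=lambda i:cv2.cvtColor(np.ascontiguousarray(i[y0:y1,x0:x1]),cv2.COLOR_RGB2GRAY).astype(np.float32)
    s=np.hypot(*cv2.phaseCorrelate(g(o),g(f))[0]); m=max(m,s); print(n,round(s,2))
if m<4: print(close_job())
E
```

```text
bottle 0.03
driver 0.17
beaker 0.02
collar 0.05
jar 0.46
weight 0.0
the job is handed in; nothing more can be done
None
```

The key is pressed fully down, the cover stands ajar, and the job is handed in. It took about 12.5 s of the 64 s.

- **Sweep:** I touched the blue end at z = 90.4 mm with about 6 N. I swept towards -y, with about 6 N again at y ≈ +87 mm, until the tips dropped near y ≈ +49 mm. The notch's middle, measured in the top view, is at y ≈ +43 mm.
- **Press:** After centring in the notch I pressed from z = 80.2 to 72.2 mm. The force then rose to 25 N, which marks the end stop, about 8 mm of travel. I lifted straight up and moved well clear.
- **Last checks:** The final picture shows the cover ajar. The wrist force was under 1 N, which is noise level. No bystander shifted more than 0.5 px in the scene view, about 1 mm.
- **Not checked:** I did not measure the cover's angle itself. Contact along the sweep was read only at the end of each move, not continuously. My first bystander check crashed on a print error and I reran it. No check disagreed.

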